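# Turn the village carousel to the lamp

## Robot

A 6-joint arm with a two-finger parallel gripper is mounted at the origin on the work surface. World frame = base frame: x ahead of the robot, y to its left, z up, the work surface at z = 0. Lengths are in m, angles in rad, forces in N, time in s.
With the tool pointing down it reaches from about 0.3 to 0.95 m from the base axis. Payload 3.1 kg.
Tool frame: the origin (TCP) lies at the very end of the fingers, on their centre line; the grasp point (between the pads) lies 19 mm behind it; x points along the fingers, z is the direction in which the jaws open and shut, and the axes are right-handed (so a half turn about x gives the same grasp; the last joint's range is limited). The gripper opens to 85 mm and grips with 20 to 120 N. Pads are 22 mm wide; open, the fingers measure 114 mm over their backs; the gripper's body (76 mm by 85 mm) begins 54 mm behind the grasp point. The pads swing forward as they close: fully open they stand 13 mm farther back than shut.
Start: joints at [-1.311, 0.308, 1.634, -0, 1.2, -0.07], TCP at [0.202, -0.591, 0.231] pointing down, gripper open.
Joint ranges: [-3.06, 3.06], [-0.79, 1.96], [0.05, 2.63], [-1.19, 4.34], [0.05, 2.64], [-2.94, 2.94]. Speed limits (rad/s): [2.79, 2.79, 3.14, 3.14, 3.14, 3.14].

## Interface

Orientations are given as [roll, pitch, yaw] about the fixed x, y, z axes, in that order (R = Rz(yaw) Ry(pitch) Rx(roll)).
In Python, from cell import get_obs, snapshot, hand_in gives the robot as it stands.
- The arm moves only by the tool send_rows, never from a script. Its argument "increments" is a list of rows, each an object with "travel": the shift along the tool's x, y, z in cm, a list of three; "roll": the turn about the tool's x in degrees; "hand": the finger opening in cm, from 0 to 8.54. A call has 1 to 20 rows; each row shifts and turns the commanded pose from where the row before left it, along the tool's axes as they then stand; what a row does not reach is not made up. A row lasts 1/12 s, in which the tool goes at most 41.7 mm and 7.16 degrees, less where a joint would pass 70% of its speed; a pose out of reach is approached as far as the arm can. A call is refused whole if a number of a shift passes 4.17 or a number of a turn 7.16, either way. A call with a gripper value outside its range is refused whole. The fingers move at their own pace and stop on an object; "force" is the grip in N (left out, the last holds). Time passes only in rows, so rows that do not move let the fingers close. It gives the time, the measured TCP pose, the force and the opening at its end, in the units of the state.
- get_obs(): the state, without advancing time (a new reading comes with each control period).
- snapshot(name): name is "scene" or "top"; returns a dict with "frame" (480x640x3 uint8, red, green, blue), "camera_matrix" (3x3 intrinsics, pixels), "rvec" (rotation vector, rad) and "tvec" (3), from world to camera coordinates, as OpenCV has them. Camera axes: x right, y down, z forward; pixel columns grow to the right and rows downward; lengths in m; the calibration is good to about 2 mm. A picture is of the moment at which its call begins. There is no depth.
- hand_in(): hands the job in, once; it reports no verdict.
The state is a dict: "time": time; "joint_pos": joint angles; "qvel": joint speeds; "tau": joint torques, N m; "eef_pos": TCP position; "tool_rot": TCP orientation; "force": force on the tool from outside, world axes, zero at the start; "wrist_torque": the same for the moment, N m; "grip_width": opening from 0.0 (shut) to 1.0 (fully open).
Only numpy, scipy, OpenCV 4.12 (cv2) and the standard library are available. Lean on these libraries where they do the work, as an engineer would, in place of code of your own. Each camera call takes 0.05 s, during which the arm holds its last target.

## Task

Bring the little chapel with the pointed steeple directly in front of the spot lamp: push sideways on the carousel's arms with a fingertip, gently and without grasping, so that it turns with all four houses riding on it undisturbed. Then press the lamp's button fully down and let it come up again. Do not touch, lift or tip the houses, and leave everything else on the table where it is.

Things in the scene. Friction and masses are not known exactly. Their poses are not given: they have to be found in the camera images.
- display: Fixed wooden display stand. Origin: on the table surface under the carousel's vertical turning axis; z up, its x axis points to the spot lamp. The plinth is a disc of radius 172 mm, its top 12 mm above the table, with a lobe under the lamp and another, to the left, under the lamp's button.
- lamp (a point): Centre of the foot of the small fixed spot lamp, 230 mm from the carousel's axis along the stand's x, 12 mm above the table. Foot 66 mm across; the lamp is up to 135 mm high and its head reaches in to 185 mm from the carousel's axis, just outside the arms' path.
- carousel: Wooden turntable, turns freely either way about its vertical axis, without stops; stays where it is left; about 0.6 N at an arm's end turns it. Origin: on the axis, 12 mm above the table; z up. Round tray of radius 120 mm, floor 26 mm and lip 31 mm above the table. Four arms along its own +x, +y, -x, -y divide the tray into quarters.
- spoke_end (a point): Middle of the top edge's outer end of the carousel's +x arm, 165 mm from the axis, 82 mm above the table. All four arms are alike: radial boards 8 mm thick, low (top 44 mm above the table) over the tray, with a tall paddle at the end, 112 to 165 mm from the axis, 24 to 82 mm above the table, to be pushed sideways by a fingertip.
- lamp_button_top (a point): Centre of the top face of the lamp's push button, a plain grey round cap 30 mm across in a black housing on the left lobe of the stand (212 mm from the carousel's axis, 1.9 rad anticlockwise from the lamp). It is pressed straight down.
- lamp_button (a joint): How far the button is pressed: 0 up, 0.006 m fully down. It springs back; fully down takes about 4 N.
- chapel: Loose unpainted white ceramic miniature chapel, 59 x 34 mm, 84 mm high: the only piece with a pointed steeple. Origin: centre of its underside, z up; the nave reaches x +30 mm and the steeple stands at x -18 mm. It starts in any one of the carousel's four quarters, about 72 mm from the carousel's axis, turned any way.
- cottage: Loose white ceramic miniature cottage with a chimney, 48 x 42 mm, 54 mm high, in another quarter. Origin: centre of its underside. Leave it standing in its quarter.
- barn: Loose white ceramic miniature long low barn, 62 x 38 mm, 40 mm high, in another quarter. Origin: centre of its underside. Leave it standing in its quarter.
- round_tower: Loose white ceramic miniature round tower with a blunt domed top, 46 mm across, 74 mm high, in another quarter. Origin: centre of its underside. Leave it standing in its quarter.
- tree: Loose green toy fir tree, 52 mm across, 92 mm high, beside the display stand. A bystander; origin under its centre.
- ornament_box: Loose open cardboard box of glass balls, 85 x 85 x 50 mm, beside the display stand. A bystander; origin under its centre.
- tape_roll: Loose roll of clear tape, 90 mm across, 45 mm high, to the right. A bystander; origin under its centre.
- water_bottle: Loose water bottle, 60 mm across, 190 mm high, to the right. A bystander; origin under its centre.
- mug: Loose blue mug, 80 mm across, 90 mm high, to the left. A bystander; origin under its centre.
- screwdriver: Loose screwdriver lying on the table to the left. A bystander.
Not all that is in view belongs to the job. Leave any pink look-alike of the chapel alone.

How it is judged:
On the way, in this order (a step that is already met when the one before it is completed fails the run):
1. the chapel stands in front of the lamp (y of chapel in the frame of display between -0.01 and 0.01 m and x of chapel in the frame of display above 0.05 m and angular speed of carousel below 0.15 rad/s), for 0.3 s.
2. then the lamp's button is pressed down (value of joint lamp_button above 0.0045 m), for 0.05 s.
At the end, for the whole second after the job is handed in: The chapel's centre lies within 10 mm of the line from the carousel's axis to the lamp, on the lamp's side; the carousel is at rest, all four houses stand upright on its tray, the button is up again after having been pressed at least 4.5 mm, and no bystander has moved more than 30 mm (y of chapel in the frame of display between -0.01 and 0.01 m and x of chapel in the frame of display above 0.05 m and angular speed of carousel below 0.05 rad/s and value of joint lamp_button below 0.0015 m and height (world z) of chapel between 0.022 and 0.034 m and angle between each of chapel, cottage, barn, round_tower's own z axis and vertical below 0.2 rad and horizontal distance between each of chapel, cottage, barn, round_tower and carousel below 0.11 m and height (world z) of cottage between 0.022 and 0.034 m and height (world z) of barn between 0.022 and 0.034 m and height (world z) of round_tower between 0.022 and 0.034 m and not (distance of tree from where it was at the start of the episode above 0.03 m) and not (distance of ornament_box from where it was at the start of the episode above 0.03 m) and not (distance of tape_roll from where it was at the start of the episode above 0.03 m) and not (distance of water_bottle from where it was at the start of the episode above 0.03 m) and not (distance of mug from where it was at the start of the episode above 0.03 m) and not (distance of screwdriver from where it was at the start of the episode above 0.03 m)); the robot touches nothing.
It fails at once if a house is touched by the robot (more than 1 N) (contact force between any of chapel, cottage, barn, round_tower and the fingers above 1 N or contact force between any of chapel, cottage, barn, round_tower and the arm above 1 N).
It fails at once if a house is lifted, tipped or off the tray (height (world z) of any of chapel, cottage, barn, round_tower above 0.04 m or height (world z) of any of chapel, cottage, barn, round_tower below 0.018 m or angle between any of chapel, cottage, barn, round_tower's own z axis and vertical above 0.4 rad).
It fails at once if the carousel is gripped or pushed hard (more than 15 N) (contact force between the fingers and carousel above 15 N).
It fails at once if a bystander is moved more than 30 mm (distance of any of tree, ornament_box, tape_roll, water_bottle, mug, screwdriver from where it was at the start of the episode above 0.03 m).
It also fails if it takes over 54 s, if anything falls off the work surface, if the arm or the gripper's body presses on something with over 40 N, if the wrist force passes 120 N, or if a joint passes its speed limit or range.

## Working session

There is one attempt and no reset: what is moved stays moved. The work goes in short steps, Python scripts to look and compute and a tool call to move; the robot and the scene stay as the last step left them, time stands still between calls to the robot, and variables do not carry over. Pictures are saved under pics/ and viewed, and the job is handed in when it is done.

Besides the shell and the picture viewer there is one more tool, called after "Emit:" by a JSON object that holds its "name" and its "arguments", one argument or row to a line. send_rows: Moves the arm, as the interface text tells. Its arguments: {"type":"object","properties":{"increments":{"type":"array"},"force":{"type":"number"}},"required":["increments"]}

```bash
mkdir -p pics; ls; python3 - <<'E'
from cell import *
import cv2,numpy as np
o=get_obs();print({k:(np.round(v,4).tolist()) for k,v in o.items()})
for n in("scene","top"):
    s=snapshot(n);cv2.imwrite(f"pics/{n}0.png",s["frame"][:,:,::-1]);print(n,s["camera_matrix"],s["rvec"],s["tvec"])
    R=cv2.Rodrigues(np.array(s["rvec"],float))[0];print(-R.T@np.array(s["tvec"]).ravel())
E
```

```text
pics
{'time': 0.0, 'joint_pos': [-1.3107, 0.309, 1.6352, 0.0, 1.1997, -0.0697], 'qvel': [0.0001, -0.0001, -0.0008, -0.0007, 0.0001, -0.0005], 'tau': [0.001, -41.5251, -27.6667, -0.0002, 0.0102, -0.0], 'eef_pos': [0.2022, -0.5905, 0.23], 'tool_rot': [3.0649, 1.5685, 1.8239], 'force': [-0.3025, -0.0506, 0.7458], 'wrist_torque': [-0.0257, 0.0572, 0.0291], 'grip_width': 1.0027}
scene [[450.51223731   0.         323.47441799]
 [  0.         450.51223731 235.88938923]
 [  0.           0.           1.        ]] [ 2.22983498  1.39792345 -0.39212533] [-0.23184623 -0.38346748  1.38741206]
[ 1.05433639 -0.26694511  0.97099293]
top [[509.56257827   0.         315.99256448]
 [  0.         509.56257827 238.54259791]
 [  0.           0.           1.        ]] [ 2.1551809  -2.17548265  0.14218545] [-7.74395594e-04  5.49011502e-01  1.52766347e+00]
[0.36325904 0.01333859 1.58209825]
```

View pics/scene0.png

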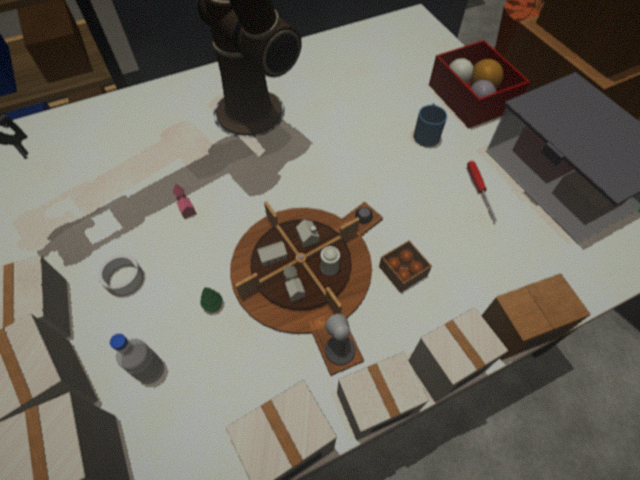

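View pics/top0.png

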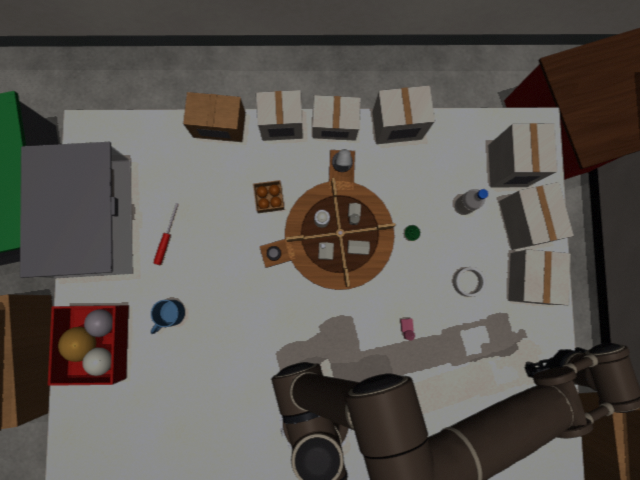

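```bash
python3 - <<'E'
import cv2,numpy as np
a=cv2.imread("pics/top0.png")[140:300,240:410];b=cv2.imread("pics/scene0.png")[190:350,220:390]
f=lambda i:cv2.convertScaleAbs(cv2.resize(i,(0,0),fx=4.6,fy=3.7*4.6/3.7,interpolation=3),alpha=1.5)
cv2.imwrite("pics/ca.png",cv2.resize(f(a),(637,600)));cv2.imwrite("pics/cb.png",cv2.resize(f(b),(637,600)))
E
```

```text
(no output)
```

View pics/ca.png

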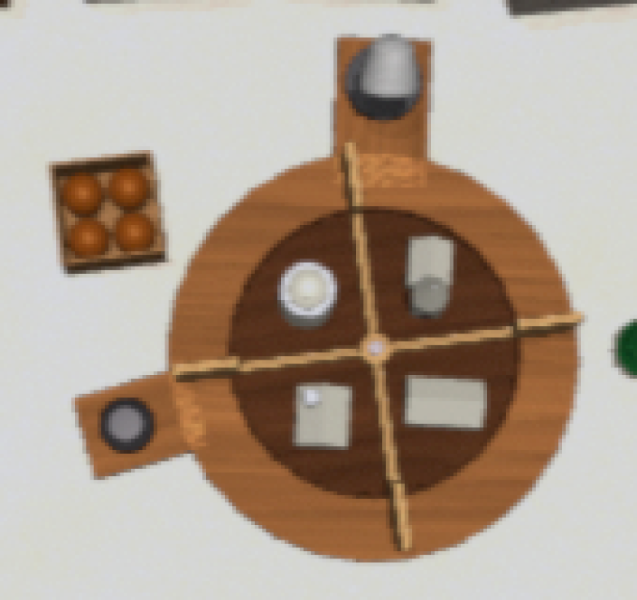

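View pics/cb.png

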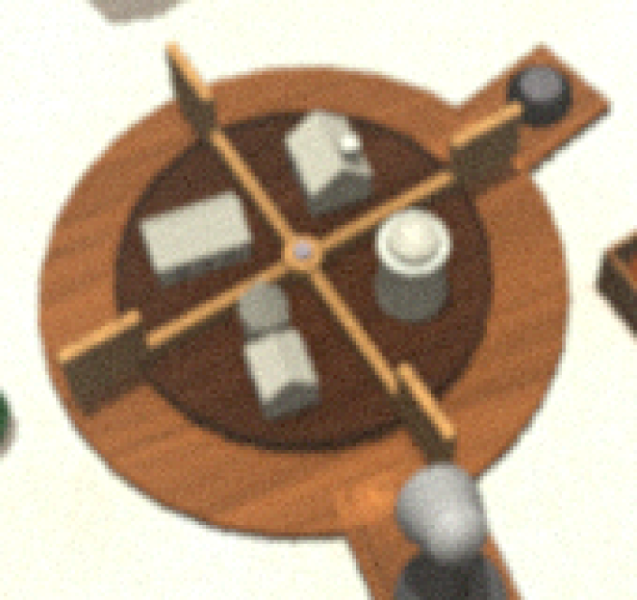

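```bash
cat > h.py <<'E'
import cv2,numpy as np
from cell import *
def bp(s,u,v,z):
    R=cv2.Rodrigues(np.array(s["rvec"],float))[0];t=np.array(s["tvec"]).ravel()
    d=R.T@np.linalg.solve(s["camera_matrix"],[u,v,1.]);c=-R.T@t
    return (c+d*(z-c[2])/d[2])[:2]
def proj(s,P):
    return cv2.projectPoints(np.array(P,float).reshape(-1,1,3),np.array(s["rvec"],float),np.array(s["tvec"],float),s["camera_matrix"],None)[0][:,0]
T=lambda x,y:(240+x*170/637-.5+.13,140+y*160/600-.5+.13)
S=lambda x,y:(220+x*170/637-.5+.13,190+y*160/600-.5+.13)
E
python3 - <<'E'
from h import *
t=snapshot("top");s=snapshot("scene")
for n,f,st in(("top",T,t),):
  for k,x,y,z in(("hub",375,348,.046),("e0",348,145,.082),("eR",581,318,.082),("eL",175,374,.082),("eD",403,550,.082),("btn",126,425,.045),("lampfoot",383,83,.016),("L lobe TL",337,38,.012),("lobe TR",431,38,.012),("b1",77,399,.012),("b2",96,478,.012),("dR",578,350,.012),("dL",168,350,.012),("dB",375,560,.012),
   ("nave top",431,240,.06),("navetopright",454,240,.05),("steeple",428,295,.084)):
    print(n,k,np.round(bp(st,*f(x,y),z),4))
for k,x,y,z in(("hub",302,252,.046),("e lamp",453,440,.082),("eL",518,105,.082),("eU",172,46,.082),("eR",62,355,.082),("btn",541,82,.045),("steeple",262,292,.084)):
    print("scene",k,np.round(bp(s,*S(x,y),z),4))
E
```

```text
top hub [ 0.5655 -0.0781]
top e0 [ 0.7252 -0.0568]
top eR [ 0.5834 -0.2403]
top eL [0.5414 0.0826]
top eD [ 0.4012 -0.0954]
top btn [0.5047 0.124 ]
top lampfoot [ 0.7942 -0.0901]
top L lobe TL [ 0.8346 -0.0521]
top lobe TR [ 0.8341 -0.1317]
top b1 [0.5296 0.1668]
top b2 [0.4643 0.151 ]
top dR [ 0.5669 -0.2488]
top dL [0.5698 0.0916]
top dB [ 0.395  -0.0774]
top nave top [ 0.6515 -0.124 ]
top navetopright [ 0.6532 -0.1437]
top steeple [ 0.6026 -0.1186]
scene hub [ 0.5625 -0.0778]
scene e lamp [ 0.73   -0.0587]
scene eL [0.5432 0.0839]
scene eU [ 0.4043 -0.0978]
scene eR [ 0.5838 -0.2395]
scene btn [0.5121 0.1214]
scene steeple [ 0.5973 -0.1183]
```

```bash
cat >> h.py <<'E'
from scipy.spatial.transform import Rotation as Ro
def RT():
    o=get_obs();return Ro.from_euler('xyz',o["tool_rot"]).as_matrix(),np.array(o["eef_pos"]),o
def to(p):
    R,e,o=RT();d=R.T@(np.array(p)-e)*100;print("cm in tool",d.round(2),"time",round(o["time"],2));return d
E
python3 - <<'E'
from h import *
t=snapshot("top");s=snapshot("scene")
R,e,o=RT();print(R.round(3),e)
A=np.array([.5645,-.078]);th=-.05
def P(r,a,z):return [A[0]+r*np.cos(a),A[1]+r*np.sin(a),z]
for n,st in(("top",t),("scene",s)):
    im=st["frame"][:,:,::-1].copy();im=cv2.resize(im,None,fx=4,fy=4,interpolation=2)
    def dr(pts,c,cl=True):
        q=(proj(st,pts)*4+2).round().astype(int);cv2.polylines(im,[q],cl,c,1)
    dr([P(.172,a,.012) for a in np.linspace(0,6.28,90)],(255,0,0))
    dr([P(.12,a,.031) for a in np.linspace(0,6.28,90)],(0,255,0))
    for k in range(4):dr([P(.112,.118+k*np.pi/2,.082),P(.165,.118+k*np.pi/2,.082)],(0,0,255))
    dr([P(0,0,.012),P(.263,th,.012)],(255,255,0))
    b=P(.212,th+1.9,.045);dr([[b[0]+.015*np.cos(a),b[1]+.015*np.sin(a),.045] for a in np.linspace(0,6.28,30)],(0,0,255))
    c=np.array([.618,-.1205]);w=-.11;d=np.array([np.cos(w),np.sin(w)]);m=np.array([-d[1],d[0]])
    dr([[*(c+d*i*.0295+m*j*.017),.026] for i,j in((1,1),(1,-1),(-1,-1),(-1,1))],(255,0,255))
    dr([[*(c-.018*d),.026],[*(c-.018*d),.11]],(0,255,255))
    q=proj(st,[P(0,0,.03)])[0]*4;x,y=int(q[0])-390,int(q[1])-290
    cv2.imwrite(f"pics/ov_{n}.png",cv2.convertScaleAbs(im[y:y+600,x:x+780],alpha=1.4))
E
```

```text
[[-0.     0.946  0.324]
 [ 0.001  0.324 -0.946]
 [-1.     0.    -0.001]] [ 0.20231544 -0.59107505  0.23084107]
```

View pics/ov_top.png

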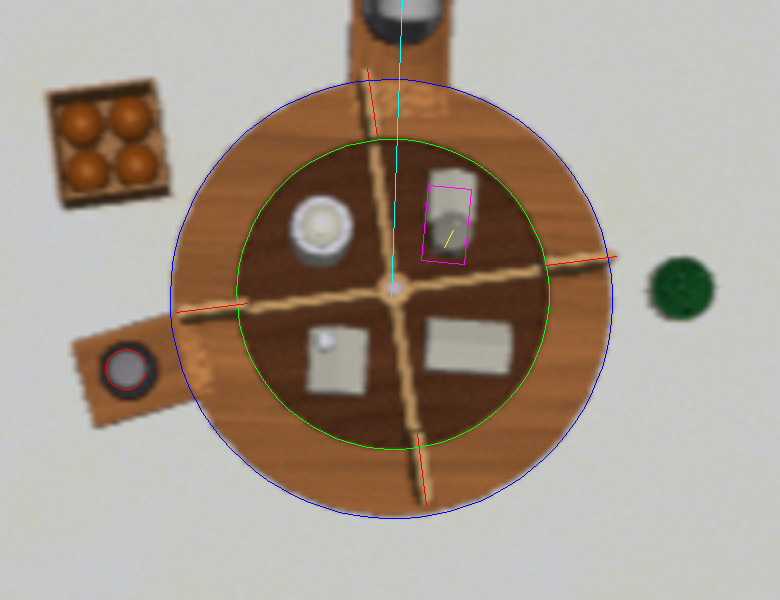

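View pics/ov_scene.png

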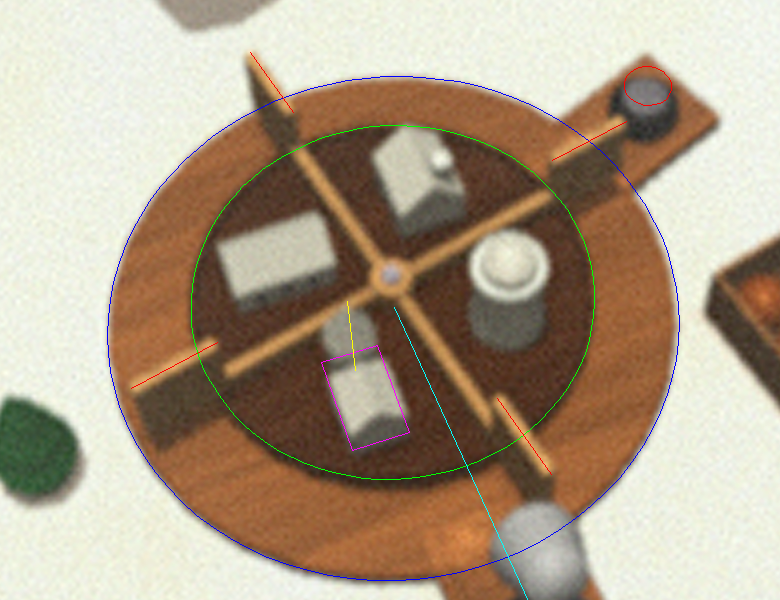

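Emit:
{"name": "send_rows", "arguments": {
  "increments": [
    {"travel": [0, 1.2, -1.4], "roll": 0, "hand": 0},
    {"travel": [0, 2.4, -2.8], "roll": 0, "hand": 0},
    {"travel": [0, 2.4, -2.8], "roll": 0, "hand": 0},
    {"travel": [0, 2.4, -2.8], "roll": 0, "hand": 0},
    {"travel": [0, 2.4, -2.8], "roll": 0, "hand": 0},
    {"travel": [0, 2.4, -2.8], "roll": 0, "hand": 0},
    {"travel": [0, 2.4, -2.8], "roll": 0, "hand": 0},
    {"travel": [0, 2.4, -2.8], "roll": 0, "hand": 0},
    {"travel": [0, 2.4, -2.8], "roll": 0, "hand": 0},
    {"travel": [0, 2.4, -2.8], "roll": 0, "hand": 0},
    {"travel": [0, 2.4, -2.8], "roll": 0, "hand": 0},
    {"travel": [0, 2.4, -2.8], "roll": 0, "hand": 0},
    {"travel": [0, 2.4, -2.8], "roll": 0, "hand": 0},
    {"travel": [0, 2.4, -2.8], "roll": 0, "hand": 0},
    {"travel": [0, 2.4, -2.8], "roll": 0, "hand": 0},
    {"travel": [0, 2.4, -2.8], "roll": 0, "hand": 0},
    {"travel": [0, 1.2, -1.4], "roll": 0, "hand": 0},
    {"travel": [0, 0, 0], "roll": 0, "hand": 0}
  ]
}}

```text
time: 1.8
eef_pos: [0.4216, -0.04, 0.2316]
tool_rot: [2.028, 1.569, 0.792]
force: [0.4, 0.0, 0.7]
grip_width: -0.003
```

```bash
python3 - <<'E'
from h import *
R,e,o=RT();print(R.round(3))
for n in("top","scene"):
    s=snapshot(n);im=s["frame"][:,:,::-1]
    q=proj(s,[e])[0];x,y=int(q[0])-110,int(q[1])-60
    x=max(x,0);y=max(y,0)
    cv2.imwrite(f"pics/m1_{n}.png",cv2.resize(im[y:y+160,x:x+210],None,fx=3.7,fy=3.7,interpolation=2)); print(q,x,y)
E
```

```text
[[ 0.001  0.945  0.328]
 [ 0.001  0.328 -0.945]
 [-1.     0.002 -0.001]]
[330.20814139 277.2581406 ] 220 217
[286.41382499 157.42416046] 176 97
```

View pics/m1_scene.png

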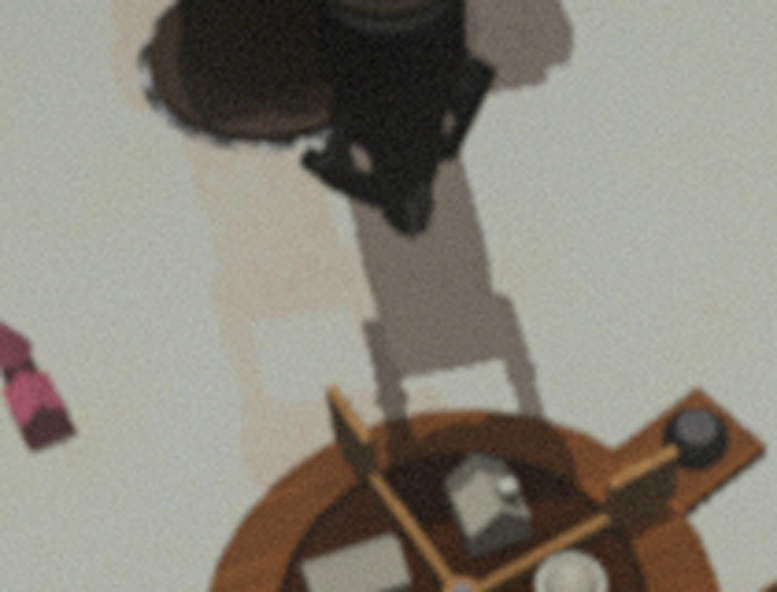

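Emit:
{"name": "send_rows", "arguments": {
  "increments": [
    {"travel": [2, 0, 0], "roll": 0, "hand": 0},
    {"travel": [3.5, 0, 0], "roll": 0, "hand": 0},
    {"travel": [3.5, 0, 0], "roll": 0, "hand": 0},
    {"travel": [3.5, 0, 0], "roll": 0, "hand": 0},
    {"travel": [3, 0, 0], "roll": 0, "hand": 0},
    {"travel": [2, 0, 0], "roll": 0, "hand": 0},
    {"travel": [0, 0, 0], "roll": 0, "hand": 0}
  ]
}}

```text
time: 2.48
eef_pos: [0.4157, -0.0437, 0.0523]
tool_rot: [-2.063, 1.561, 2.977]
force: [-0.9, 0.0, 0.5]
grip_width: -0.005
```

```bash
python3 - <<'E'
from h import *
A=np.array([.5645,-.078])
# finger centre so the paddle centreline offset 18.5mm behind, at r=.14 along arm
for a in(-3.024,-2.9,-2.7,-2.55,-2.407):
    u=np.array([np.cos(a),np.sin(a)]);t=np.array([-u[1],u[0]])
    print(a,(A+.14*u-.0185*t).round(4), to([*(A+.14*u-.0185*t),.055]))
E
```

```text
cm in tool [-0.28 -0.33  3.31] time 2.48
-3.024 [ 0.4233 -0.0761] [-0.27860329 -0.32917118  3.30979809]
cm in tool [-0.28 -0.81  4.99] time 2.48
-2.9 [ 0.4241 -0.0935] [-0.28235483 -0.81177945  4.99190051]
cm in tool [-0.29 -1.14  7.79] time 2.48
-2.7 [ 0.43   -0.1211] [-0.29282704 -1.14206947  7.7921049 ]
cm in tool [-0.3  -1.02  9.9 ] time 2.48
-2.55 [ 0.438  -0.1407] [-0.30404293 -1.02027313  9.90483755]
cm in tool [-0.32 -0.61 11.88] time 2.48
-2.407 [ 0.4482 -0.1581] [-0.31716751 -0.61136014 11.8806068 ]
```

Emit:
{"name": "send_rows", "arguments": {
  "increments": [
    {"travel": [0, -0.1, 0.6], "roll": 0, "hand": 0},
    {"travel": [0, -0.1, 0.6], "roll": 0, "hand": 0},
    {"travel": [0, -0.1, 0.6], "roll": 0, "hand": 0},
    {"travel": [0, -0.1, 0.5], "roll": 0, "hand": 0},
    {"travel": [0, -0.1, 0.4], "roll": 0, "hand": 0},
    {"travel": [0, -0.1, 0.4], "roll": 0, "hand": 0},
    {"travel": [0, -0.1, 0.4], "roll": 0, "hand": 0},
    {"travel": [0, -0.1, 0.4], "roll": 0, "hand": 0},
    {"travel": [0, -0.1, 0.4], "roll": 0, "hand": 0},
    {"travel": [0, 0, 0.4], "roll": 0, "hand": 0},
    {"travel": [0, 0, 0.4], "roll": 0, "hand": 0},
    {"travel": [0, 0, 0.4], "roll": 0, "hand": 0},
    {"travel": [0, 0, 0.3], "roll": 0, "hand": 0},
    {"travel": [0, 0, 0.2], "roll": 0, "hand": 0},
    {"travel": [0, 0, 0], "roll": 0, "hand": 0}
  ]
}}

```text
time: 3.73
eef_pos: [0.4319, -0.1033, 0.0563]
tool_rot: [0.667, 1.57, -0.574]
force: [0.2, -0.1, 0.8]
grip_width: -0.0
```

```bash
python3 - <<'E'
from h import *
R,e,o=RT();print(e,o["force"])
for n in("top","scene"):
    s=snapshot(n);im=s["frame"][:,:,::-1]
    x,y=(240,140) if n=="top" else (220,190)
    cv2.imwrite(f"pics/m2_{n}.png",cv2.convertScaleAbs(cv2.resize(im[y:y+160,x:x+170],(637,600),interpolation=2),alpha=1.4))
E
```

```text
[ 0.4319224  -0.10329862  0.05630031] [ 0.2166697  -0.11468615  0.82318442]
```

View pics/m2_scene.png

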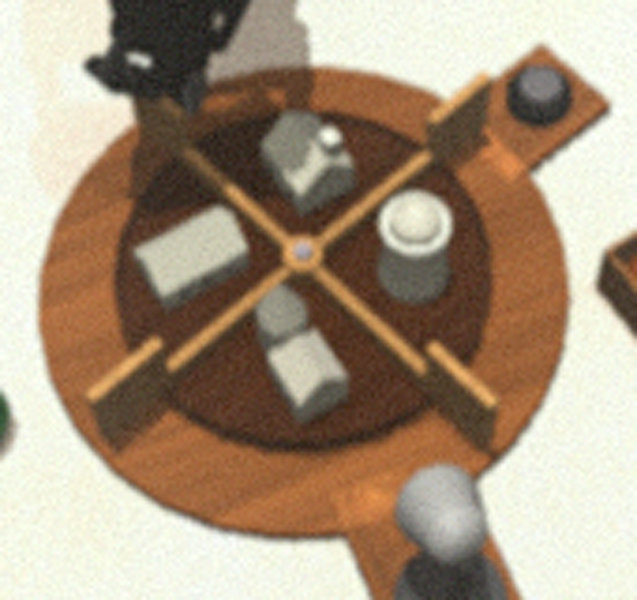

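View pics/m2_top.png

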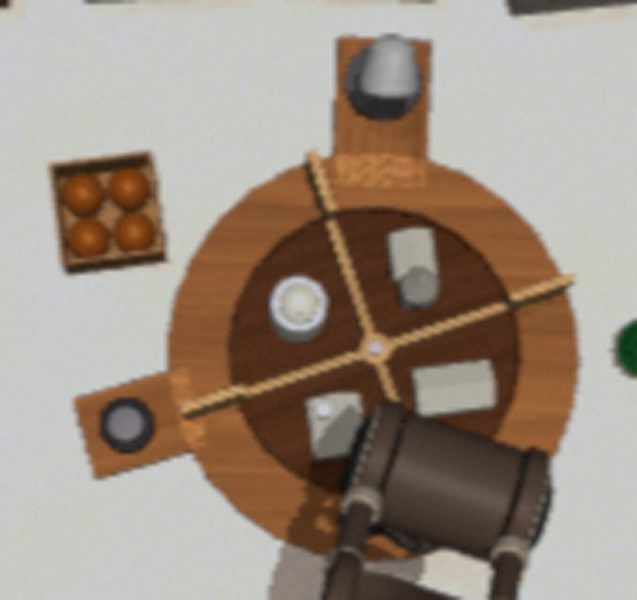

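```bash
python3 - <<'E'
from h import *
s=snapshot("top");A=np.array([.5645,-.078])
for x,y,k in((312,153,0),(573,281,-1),(184,411,1)):
    p=bp(s,*T(x,y),.082)-A;print(np.hypot(*p),np.arctan2(p[1],p[0])-k*np.pi/2)
p=bp(s,*T(418,280),.105)-A;print("steeple",p, RT()[0].round(3))
E
```

```text
0.1623280028311968 0.31418370555712727
0.1641307750569111 0.3014725736486288
0.16231867328402297 0.3295601434880189
steeple [ 0.04668957 -0.03116938] [[ 0.     0.946  0.324]
 [-0.     0.324 -0.946]
 [-1.     0.     0.   ]]
```

Emit:
{"name": "send_rows", "arguments": {
  "increments": [
    {"travel": [0, -0.1, 0.3], "roll": 0, "hand": 0},
    {"travel": [0, -0.1, 0.4], "roll": 0, "hand": 0},
    {"travel": [0, 0, 0.4], "roll": 0, "hand": 0},
    {"travel": [0, 0, 0.4], "roll": 0, "hand": 0},
    {"travel": [0, 0, 0.4], "roll": 0, "hand": 0},
    {"travel": [0, 0, 0.4], "roll": 0, "hand": 0},
    {"travel": [0, 0, 0.4], "roll": 0, "hand": 0},
    {"travel": [0, 0, 0.4], "roll": 0, "hand": 0},
    {"travel": [0, 0, 0.4], "roll": 0, "hand": 0},
    {"travel": [0, 0.1, 0.4], "roll": 0, "hand": 0},
    {"travel": [0, 0.1, 0.4], "roll": 0, "hand": 0},
    {"travel": [0, 0.1, 0.4], "roll": 0, "hand": 0},
    {"travel": [0, 0, 0.4], "roll": 0, "hand": 0},
    {"travel": [0, 0, 0.3], "roll": 0, "hand": 0},
    {"travel": [0, 0, 0.2], "roll": 0, "hand": 0},
    {"travel": [0, 0, 0], "roll": 0, "hand": 0},
    {"travel": [0, 0, 0], "roll": 0, "hand": 0}
  ]
}}

```text
time: 5.3
eef_pos: [0.4507, -0.1557, 0.0563]
tool_rot: [0.307, 1.57, -0.934]
force: [0.3, 0.4, -0.1]
grip_width: -0.0
```

```bash
python3 - <<'E'
from h import *
R,e,o=RT();print(e,o["force"])
for n in("top","scene"):
    s=snapshot(n);im=s["frame"][:,:,::-1]
    x,y=(240,140) if n=="top" else (220,190)
    cv2.imwrite(f"pics/m3_{n}.png",cv2.convertScaleAbs(cv2.resize(im[y:y+160,x:x+170],(637,600),interpolation=2),alpha=1.4))
E
```

```text
[ 0.45069343 -0.15568994  0.05630019] [ 0.31385605  0.41560074 -0.1207542 ]
```

View pics/m3_scene.png

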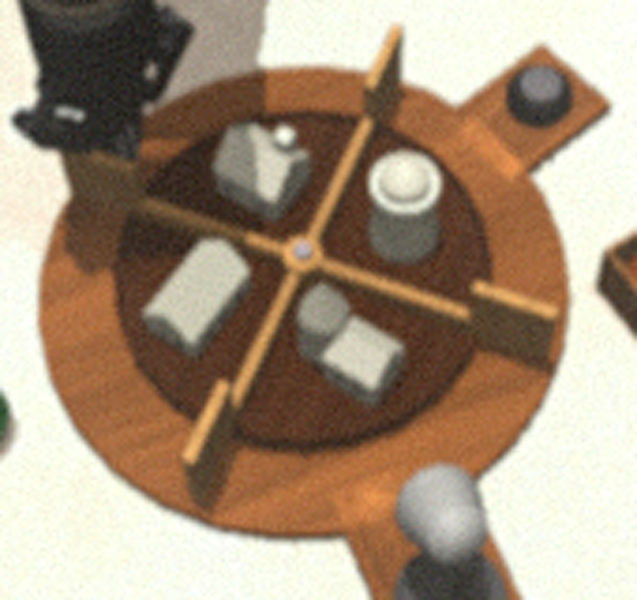

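View pics/m3_top.png

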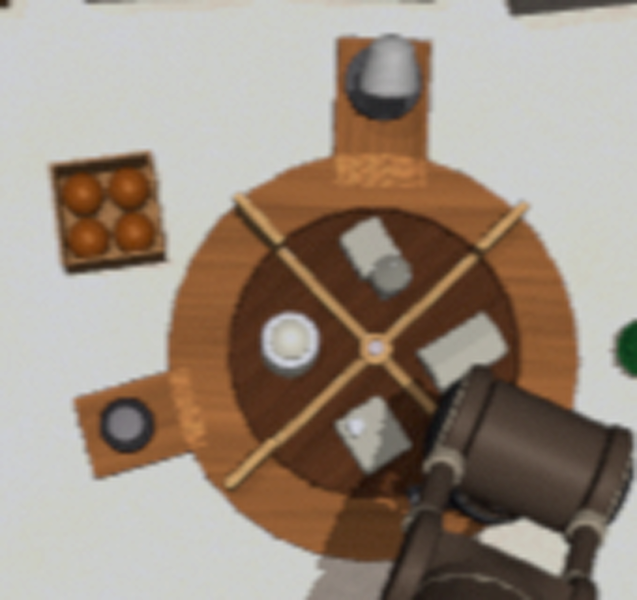

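```bash
cat > ov.py <<'E'
from h import *
import sys
A=np.array([.5645,-.078]);ux=np.array([np.cos(-.05),np.sin(-.05)]);uy=np.array([-ux[1],ux[0]])
def ov(tag,x,y,w):
  for n,(x0,y0) in(("top",(240,140)),("scene",(220,190))):
    st=snapshot(n);im=cv2.resize(st["frame"][y0:y0+160,x0:x0+170,::-1],None,fx=3.75,fy=3.75,interpolation=2)
    def dr(pts,c):
        q=((proj(st,pts)-[x0,y0]+.5)*3.75-.5).round().astype(int);cv2.polylines(im,[q],True,c,1)
    c=A+x*ux+y*uy;w=w-.05;d=np.array([np.cos(w),np.sin(w)]);m=np.array([-d[1],d[0]])
    dr([[*(c+d*i+m*j),.026] for i,j in((.03,.017),(.03,-.017),(-.0295,-.017),(-.0295,.017))],(255,0,255))
    dr([[*(c-.018*d),.026],[*(c-.018*d),.11]],(0,255,255))
    dr([[*A,.026],[*(A+.23*ux),.026]],(255,255,0))
    cv2.imwrite(f"pics/{tag}_{n}.png",cv2.convertScaleAbs(im,alpha=1.4))
E
python3 - <<'E'
from ov import *
s=snapshot("top")
for x,y,k in((238,199,0),(525,207,-1),(230,486,1)):
    p=bp(s,*T(x,y),.082)-A;a=np.arctan2(p[1],p[0])-k*np.pi/2;print(np.hypot(*p),a, a-.118-.667+.05)
p=bp(s,*T(389,268),.105)-A;print("steeple",p@ux,p@uy)
a=a-.118
ov("o3",.0687*np.cos(-.617+a),.0687*np.sin(-.617+a),-.06+a)
E
```

```text
0.16065764004498218 0.7524340170916993 0.017434017091699297
0.1620484792247001 0.7378257863416318 0.0028257863416317336
0.16245808954340427 0.7605552856227198 0.02555528562271976
steeple 0.05676347856211598 -0.005737262739392665
```

View pics/o3_scene.png

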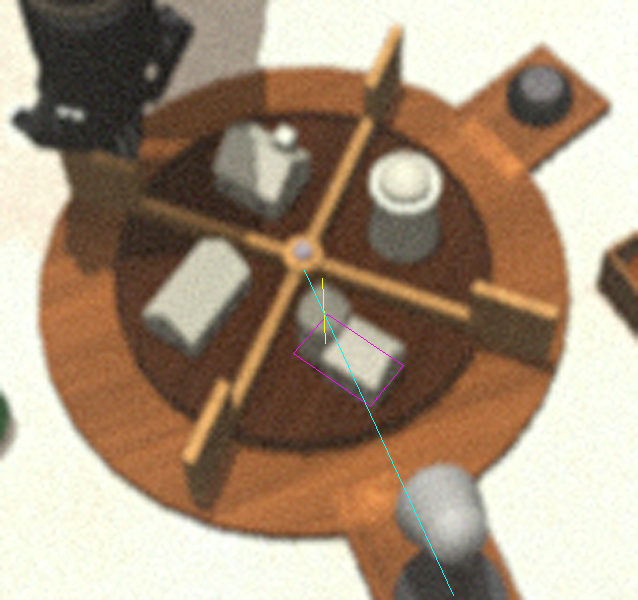

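View pics/o3_top.png

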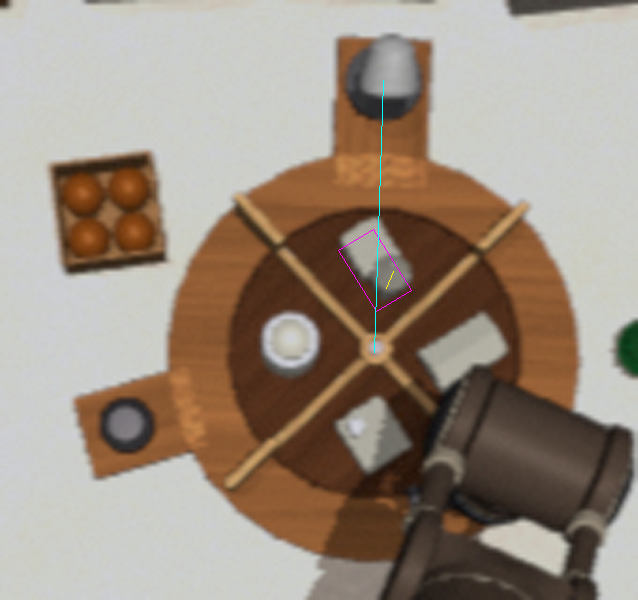

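Emit:
{"name": "send_rows", "arguments": {
  "increments": [
    {"travel": [0, 0, 0], "roll": 0, "hand": 0},
    {"travel": [0, -0.1, -0.5], "roll": 0, "hand": 0},
    {"travel": [0, -0.2, -1.0], "roll": 0, "hand": 0},
    {"travel": [0, 0, -0.6], "roll": 0, "hand": 0},
    {"travel": [-1.5, 0, 0], "roll": 0, "hand": 0},
    {"travel": [-3, 0, 0], "roll": 0, "hand": 0},
    {"travel": [-3, 0, 0], "roll": 0, "hand": 0},
    {"travel": [-3, 0, 0], "roll": 0, "hand": 0},
    {"travel": [-3, 0, 0], "roll": 0, "hand": 0},
    {"travel": [-1, 0, 0], "roll": 0, "hand": 0},
    {"travel": [0, 1.0, -1.4], "roll": 0, "hand": 0},
    {"travel": [0, 1.9, -2.8], "roll": 0, "hand": 0},
    {"travel": [0, 1.9, -2.8], "roll": 0, "hand": 0},
    {"travel": [0, 1.9, -2.8], "roll": 0, "hand": 0},
    {"travel": [0, 1.9, -2.8], "roll": 0, "hand": 0},
    {"travel": [0, 1.9, -2.8], "roll": 0, "hand": 0},
    {"travel": [0, 1.9, -2.8], "roll": 0, "hand": 0},
    {"travel": [0, 1.9, -2.8], "roll": 0, "hand": 0},
    {"travel": [0, 0.3, -1.0], "roll": 0, "hand": 0},
    {"travel": [0, 0, 0], "roll": 0, "hand": 0}
  ]
}}

```text
time: 7.22
eef_pos: [0.5068, 0.1214, 0.2002]
tool_rot: [-2.069, 1.569, 2.977]
force: [0.6, 0.3, 0.1]
grip_width: 0.002
```

```bash
python3 - <<'E'
from ov import *
to([.506,.1245,.07]);print(RT()[0].round(3))
ov("o4",.071*np.cos(.02),.071*np.sin(.02),.58)
E
```

```text
cm in tool [13.02  0.05 -0.3 ] time 7.22
[[-0.002  0.945  0.328]
 [ 0.     0.328 -0.945]
 [-1.    -0.002 -0.001]]
```

View pics/o4_scene.png

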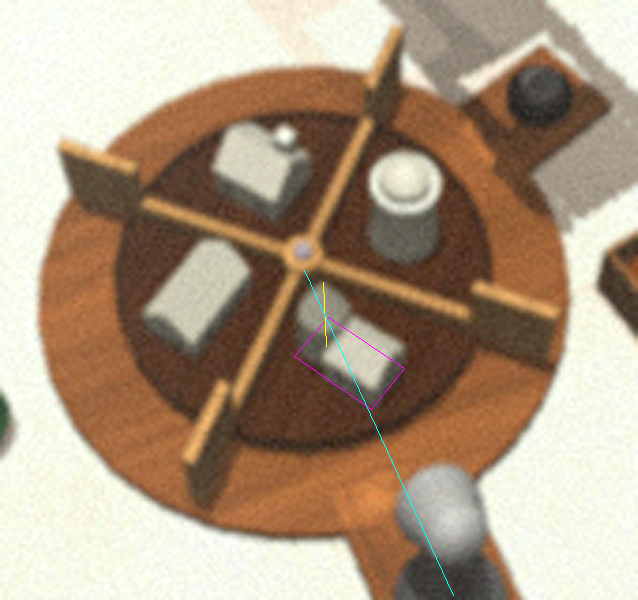

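View pics/o4_top.png

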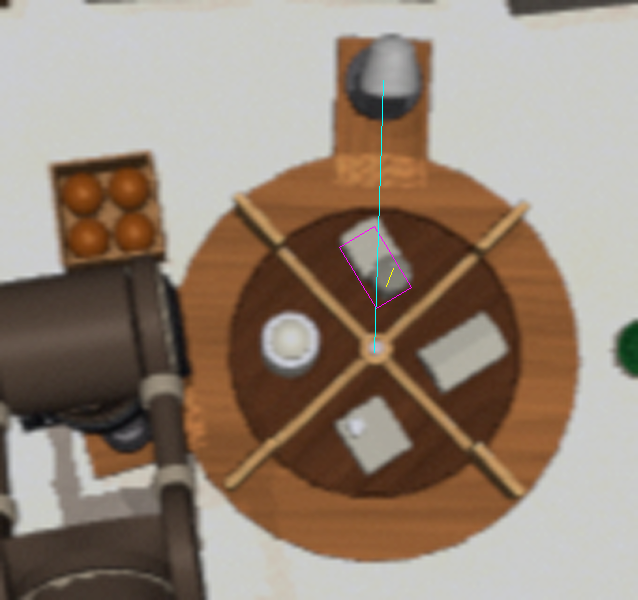

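Emit:
{"name": "send_rows", "arguments": {
  "increments": [
    {"travel": [2, 0, -0.3], "roll": 0, "hand": 0},
    {"travel": [3.5, 0, 0], "roll": 0, "hand": 0},
    {"travel": [3.5, 0, 0], "roll": 0, "hand": 0},
    {"travel": [2.5, 0, 0], "roll": 0, "hand": 0},
    {"travel": [1.5, 0, 0], "roll": 0, "hand": 0},
    {"travel": [0.5, 0, 0], "roll": 0, "hand": 0},
    {"travel": [0, 0, 0], "roll": 0, "hand": 0},
    {"travel": [0, 0, 0], "roll": 0, "hand": 0}
  ]
}}

```text
time: 7.98
eef_pos: [0.5072, 0.1208, 0.0668]
tool_rot: [0.997, 1.57, -0.245]
force: [0.4, 0.1, -0.1]
grip_width: -0.004
```

```bash
python3 - <<'E'
from ov import *
to([.506,.1245,.04])
s=snapshot("scene");print(proj(s,[RT()[1]]))
cv2.imwrite("pics/b.png",cv2.convertScaleAbs(cv2.resize(s["frame"][150:250,300:430,::-1],None,fx=6,fy=6,interpolation=2),alpha=1.5))
E
```

```text
cm in tool [ 2.68  0.   -0.39] time 7.98
[[363.90635242 205.07645102]]
```

View pics/b.png

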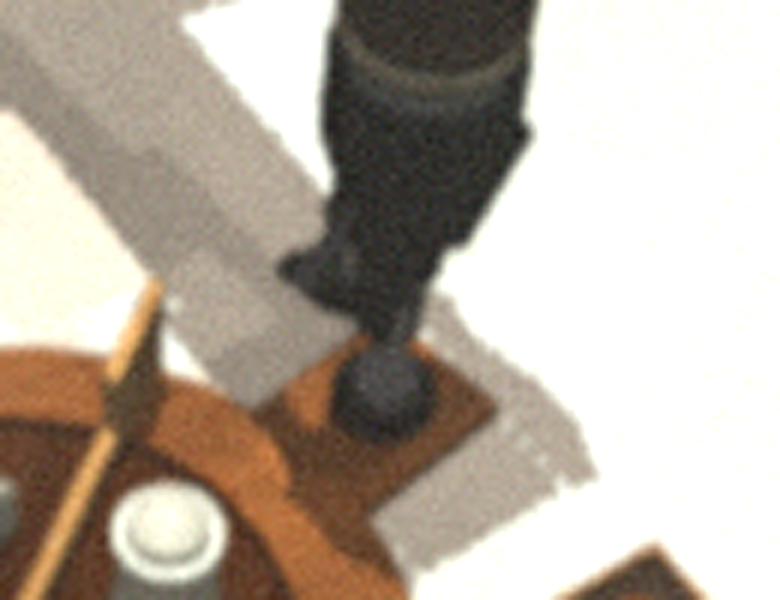

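Emit:
{"name": "send_rows", "arguments": {
  "increments": [
    {"travel": [0.5, 0, -0.3], "roll": 0, "hand": 0},
    {"travel": [0.5, 0, 0], "roll": 0, "hand": 0},
    {"travel": [0.4, 0, 0], "roll": 0, "hand": 0},
    {"travel": [0.4, 0, 0], "roll": 0, "hand": 0},
    {"travel": [0.3, 0, 0], "roll": 0, "hand": 0},
    {"travel": [0.2, 0, 0], "roll": 0, "hand": 0},
    {"travel": [0, 0, 0], "roll": 0, "hand": 0},
    {"travel": [0, 0, 0], "roll": 0, "hand": 0}
  ]
}}

```text
time: 8.7
eef_pos: [0.5058, 0.1246, 0.0431]
tool_rot: [-1.764, 1.57, -3.005]
force: [1.0, -0.1, 0.4]
grip_width: -0.003
```

Emit:
{"name": "send_rows", "arguments": {
  "increments": [
    {"travel": [0.2, 0, 0], "roll": 0, "hand": 0},
    {"travel": [0.2, 0, 0], "roll": 0, "hand": 0},
    {"travel": [0, 0, 0], "roll": 0, "hand": 0}
  ]
}}

```text
time: 8.95
eef_pos: [0.5057, 0.1245, 0.039]
tool_rot: [-1.728, 1.57, -2.969]
force: [-1.6, -0.3, -0.1]
grip_width: 0.0
```

Emit:
{"name": "send_rows", "arguments": {
  "increments": [
    {"travel": [0.2, 0, 0], "roll": 0, "hand": 0},
    {"travel": [0, 0, 0], "roll": 0, "hand": 0}
  ]
}}

```text
time: 9.12
eef_pos: [0.5057, 0.1245, 0.037]
tool_rot: [-1.716, 1.57, -2.957]
force: [-0.5, 1.1, -0.1]
grip_width: -0.005
```

Emit:
{"name": "send_rows", "arguments": {
  "increments": [
    {"travel": [0.2, 0, 0], "roll": 0, "hand": 0},
    {"travel": [0, 0, 0], "roll": 0, "hand": 0}
  ]
}}

```text
time: 9.28
eef_pos: [0.5057, 0.1245, 0.035]
tool_rot: [-1.77, 1.57, -3.011]
force: [-0.6, -0.4, -0.4]
grip_width: 0.001
```

Emit:
{"name": "send_rows", "arguments": {
  "increments": [
    {"travel": [0.2, 0, 0], "roll": 0, "hand": 0},
    {"travel": [0, 0, 0], "roll": 0, "hand": 0}
  ]
}}

```text
time: 9.45
eef_pos: [0.506, 0.1246, 0.0332]
tool_rot: [1.411, 1.571, 0.17]
force: [-0.2, 0.5, 1.1]
grip_width: 0.0
```

Emit:
{"name": "send_rows", "arguments": {
  "increments": [
    {"travel": [0.2, 0, 0], "roll": 0, "hand": 0},
    {"travel": [0, 0, 0], "roll": 0, "hand": 0}
  ]
}}

```text
time: 9.62
eef_pos: [0.5061, 0.1246, 0.0313]
tool_rot: [1.41, 1.57, 0.169]
force: [-0.3, -0.0, 1.5]
grip_width: -0.001
```

Emit:
{"name": "send_rows", "arguments": {
  "increments": [
    {"travel": [0.1, 0, 0], "roll": 0, "hand": 0},
    {"travel": [0, 0, 0], "roll": 0, "hand": 0}
  ]
}}

```text
time: 9.78
eef_pos: [0.5061, 0.1246, 0.0304]
tool_rot: [1.468, 1.57, 0.227]
force: [0.0, 0.4, 3.5]
grip_width: -0.004
```

Contact began near z = 34 mm; continuing in small steps until the force climbs steeply at the stop.

Emit:
{"name": "send_rows", "arguments": {
  "increments": [
    {"travel": [0.1, 0, 0], "roll": 0, "hand": 0},
    {"travel": [0, 0, 0], "roll": 0, "hand": 0}
  ]
}}

```text
time: 9.95
eef_pos: [0.5061, 0.1246, 0.0294]
tool_rot: [1.471, 1.57, 0.23]
force: [-0.4, 0.3, 3.6]
grip_width: 0.001
```

Emit:
{"name": "send_rows", "arguments": {
  "increments": [
    {"travel": [0.1, 0, 0], "roll": 0, "hand": 0},
    {"travel": [0, 0, 0], "roll": 0, "hand": 0}
  ]
}}

```text
time: 10.12
eef_pos: [0.5061, 0.1246, 0.0284]
tool_rot: [1.415, 1.57, 0.174]
force: [-0.6, -0.4, 3.8]
grip_width: 0.0
```

Emit:
{"name": "send_rows", "arguments": {
  "increments": [
    {"travel": [0.1, 0, 0], "roll": 0, "hand": 0},
    {"travel": [0, 0, 0], "roll": 0, "hand": 0}
  ]
}}

```text
time: 10.28
eef_pos: [0.5062, 0.1246, 0.028]
tool_rot: [-1.555, 1.571, -2.796]
force: [-1.2, -0.3, 8.1]
grip_width: 0.0
```

Emit:
{"name": "send_rows", "arguments": {
  "increments": [
    {"travel": [0.1, 0, 0], "roll": 0, "hand": 0},
    {"travel": [0, 0, 0], "roll": 0, "hand": 0},
    {"travel": [-0.5, 0, 0], "roll": 0, "hand": 0},
    {"travel": [-1.0, 0, 0], "roll": 0, "hand": 0},
    {"travel": [-2, 0, 0], "roll": 0, "hand": 0},
    {"travel": [-3, 0, 0], "roll": 0, "hand": 0},
    {"travel": [-3, 0, 0], "roll": 0, "hand": 0},
    {"travel": [-3, 0, 0], "roll": 0, "hand": 0},
    {"travel": [-2, 0, 0], "roll": 0, "hand": 0},
    {"travel": [-1, -2, 0], "roll": 0, "hand": 0},
    {"travel": [0, -3, 0], "roll": 0, "hand": 0},
    {"travel": [0, -3, 0], "roll": 0, "hand": 0},
    {"travel": [0, -2, 0], "roll": 0, "hand": 0},
    {"travel": [0, 0, 0], "roll": 0, "hand": 0},
    {"travel": [0, 0, 0], "roll": 0, "hand": 0}
  ]
}}

```text
time: 11.53
eef_pos: [0.4103, 0.092, 0.1811]
tool_rot: [2.265, 1.571, 1.024]
force: [0.2, -0.1, 1.0]
grip_width: 0.0
```

```bash
python3 - <<'E'
from ov import *
print(RT()[1:2],get_obs()["force"],get_obs()["time"])
ov("o5",.071*np.cos(.02),.071*np.sin(.02),.58)
s=snapshot("scene");cv2.imwrite("pics/full5.png",s["frame"][:,:,::-1])
E
```

```text
(array([0.41033809, 0.09195938, 0.18112205]),) [ 0.15036243 -0.12630996  0.98375508] 11.5333
```

View pics/o5_top.png

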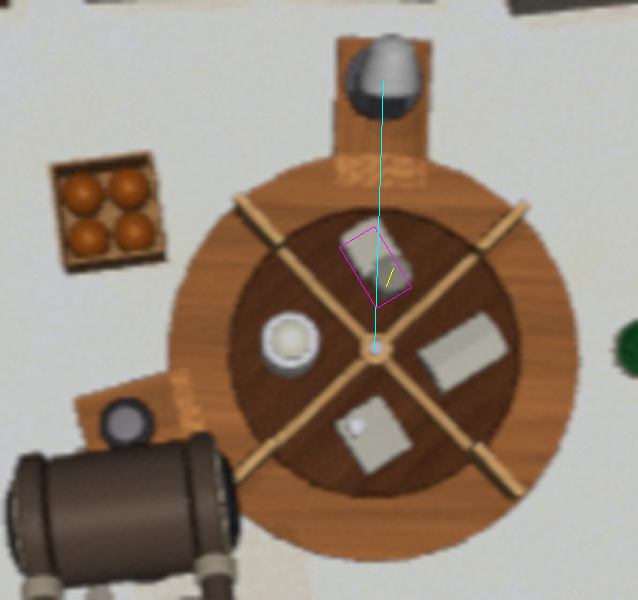

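View pics/o5_scene.png

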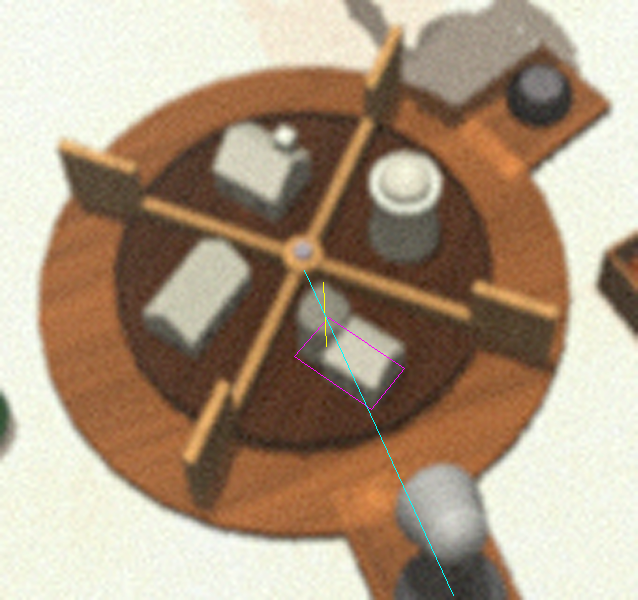

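View pics/full5.png

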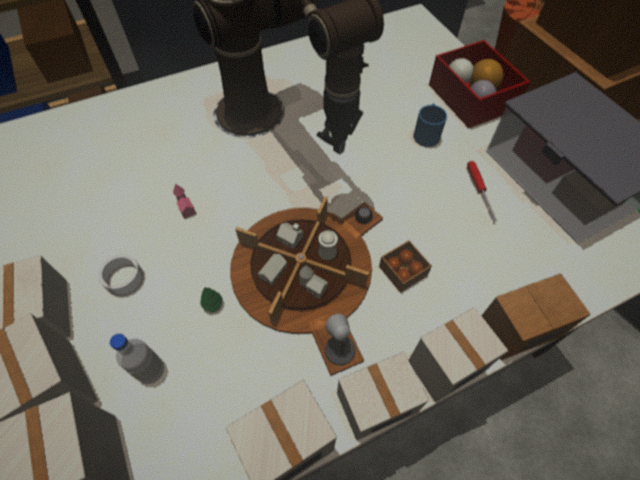

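```bash
python3 - <<'E'
from ov import *
for n,(x0,y0) in(("scene",(285,255)),("top",(320,185))):
    st=snapshot(n);im=cv2.resize(st["frame"][y0:y0+50,x0:x0+50,::-1],None,fx=11,fy=11,interpolation=2)
    def dr(pts,c):
        q=((proj(st,pts)-[x0,y0]+.5)*11-.5).round().astype(int);cv2.polylines(im,[q],True,c,1)
    for y,col in((.0,(255,0,255)),(.004,(0,255,0))):
        c=A+.071*ux+y*uy;w=.58-.05;d=np.array([np.cos(w),np.sin(w)]);m=np.array([-d[1],d[0]])
        dr([[*(c+d*i+m*j),.026] for i,j in((.03,.017),(.03,-.017),(-.0295,-.017),(-.0295,.017))],col)
        dr([[*(c-.018*d),.1],[*(c-.018*d),.11]],col)
    cv2.imwrite(f"pics/z_{n}.png",cv2.convertScaleAbs(im,alpha=1.6))
a=cv2.imread("pics/z_scene.png");b=cv2.imread("pics/z_top.png");cv2.imwrite("pics/z.png",cv2.resize(np.hstack([a,b]),(800,400)))
E
```

View pics/z.png

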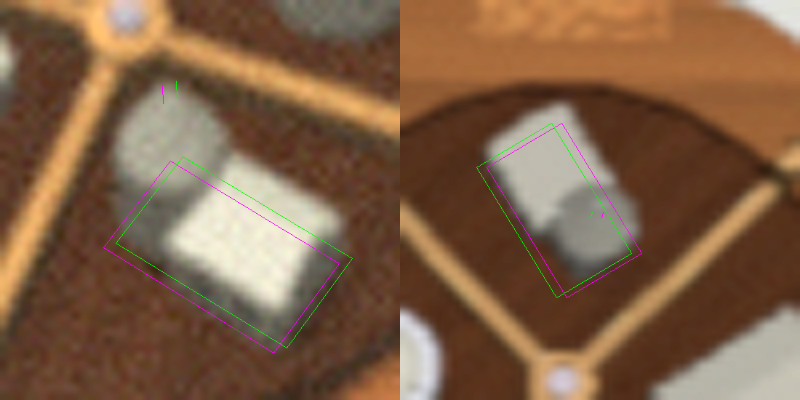

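```bash
python3 -c "
from cell import *
print(hand_in())"
```

```text
the job is handed in; nothing more can be done
None
```

The chapel now stands in front of the spot lamp, and I pressed the lamp's button fully down and released it. The job was handed in at about 12 s of the 54 s allowed, and `hand_in()` gave no verdict.

- **Carousel:** I pushed the arm nearest the robot sideways with the closed fingertip, in two slow pushes. It turned about 0.63 rad anticlockwise. Force readings taken after each push were under 1 N; I did not log them during the pushes.
- **Chapel position:** Overlays on both camera views put the chapel's centre about 0 to 4 mm to the left of the lamp line, against the 10 mm limit, and about 70 mm from the axis. The position from the turn angle gave 1 to 2 mm and the steeple position gave about 4 mm; these disagree slightly, but both are within the limit.
- **Button:** The fingertip met the cap at a height of about 34 mm. It reached a hard stop at 28 mm, with the force jumping from about 4 N to 8 N, which matches the full 6 mm of travel. The cap had been expected near 40 to 45 mm from the images, so it sat lower than I first measured.
- **Final check:** After release, the pictures show the cap looking as it did before the press, all four houses upright in their quarters, and the carousel unchanged between pictures. The bystanders and the pink look-alike are where they started, and the arm is clear of everything.

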